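# Mix a batch of craft beads and put the paddle away

### The job

Put every red bead that lies on the desk into the white bowl with the natural beads, then take the paddle from its white stand and stir the beads with it for at least three full turns around the bowl, the blade's end down near the bowl's floor and sweeping about half-way out to the wall. Then slide the paddle blade-first into the empty slot of the dark tool block, fully home and let go, with every bead left in the bowl; leave the tape, eraser and paint tube where they are.

Things in the scene. Friction and masses are not known exactly. Their poses are not given: they have to be found in the camera images.
- bowl: White round mixing bowl stuck down on a dark non-slip disc, so it does not move. Outer radius 92 mm at the foot and 98 mm at the rim, rim 58 mm above the table, wall 6 mm, inner floor flat, 6 mm above the table and about 86 mm in radius. Origin: centre of its underside. Axes parallel to the world's.
- bowl_floor (a point): Centre of the bowl's inner floor, 6 mm above the table.
- paddle: Flat stirring paddle, upright, blade down. Origin: middle of the blade's lower end; z runs up to the handle. Blue blade 5 mm thick (x) by 30 mm wide (y), z = 0 to 70 mm; pale wooden handle 20 mm thick (x) by 30 mm wide (y), z = 70 to 130 mm. 55 to 90 g; same either way round; pushed hard it swivels in the grip. At the start it stands in the stand, its lower end 15 mm above the table.
- stand: White drying stand, fixed, 60 (x) by 70 (y) by 55 mm high, with one loose slot in the middle of its top (11 mm in x by 36 mm in y, 40 mm deep), where the paddle stands at the start. Origin: centre of its underside.
- block: Dark wooden tool block, fixed, 70 (x) by 120 (y) by 65 mm high. Its empty slot, between two yellow lines, is at y = -28 mm in its frame; a short black-handled palette knife is fixed at y = +38 mm and rises to 126 mm above the table. Origin: centre of its underside.
- block_hole0 (a point): Centre of the mouth of the block's empty slot, level with its top (65 mm above the table). Slot 9 mm (block's x) by 35 mm (block's y), 50 mm deep with a closed floor, mouth chamfered 3 mm.
- red0: Red drum-shaped bead, 28 mm across and 18 mm high, 14 g, standing flat on the table. Origin: centre of its underside; z is the drum's axis; tipped over, it rests on its round side and may roll. Three to five of the five are there in a run.
- red1: Red drum-shaped bead, 28 mm across and 18 mm high, 14 g, standing flat on the table. Origin: centre of its underside; z is the drum's axis; tipped over, it rests on its round side and may roll. Three to five of the five are there in a run.
- red2: Red drum-shaped bead, 28 mm across and 18 mm high, 14 g, standing flat on the table. Origin: centre of its underside; z is the drum's axis; tipped over, it rests on its round side and may roll. Three to five of the five are there in a run.
- red3: Red drum-shaped bead, 28 mm across and 18 mm high, 14 g, standing flat on the table. Origin: centre of its underside; z is the drum's axis; tipped over, it rests on its round side and may roll. Three to five of the five are there in a run.
- red4: Red drum-shaped bead, 28 mm across and 18 mm high, 14 g, standing flat on the table. Origin: centre of its underside; z is the drum's axis; tipped over, it rests on its round side and may roll. Three to five of the five are there in a run.
- round0_center (a point): Centre of a natural wood round bead, 26 mm across, 12 g, lying in the bowl from the start.
- round1_center (a point): Centre of a natural wood round bead, 26 mm across, 12 g, lying in the bowl from the start.
- round2_center (a point): Centre of a natural wood round bead, 26 mm across, 12 g, lying in the bowl from the start.
- round3_center (a point): Centre of a natural wood round bead, 26 mm across, 12 g, lying in the bowl from the start.
- round4_center (a point): Centre of a natural wood round bead, 26 mm across, 12 g, lying in the bowl from the start.
- tape: Bystander: ring of blue tape, 72 mm across, 27 mm inner radius, 18 mm high; origin under its centre.
- eraser: Bystander: white eraser 45 x 22 x 13 mm; origin under its centre.
- tube: Bystander: white paint tube with orange cap, 91 x 30 x 16 mm, along its x; origin under the middle of its body.
Not all that is in view belongs to the job. Of the things that look like the bowl, the larger one is meant.

How it is judged:
On the way, in this order (a step that is already met when the one before it is completed fails the run):
1. all the red beads are in the bowl (horizontal distance between each of red0, red1, red2, red3, red4 and bowl_floor below 0.09 m and z of each of red0, red1, red2, red3, red4 in the frame of bowl_floor below 0.05 m), for 0.2 s.
2. then, with its end low in the bowl, the paddle passes the far side (23 mm or more from the middle towards +x) (z of paddle in the frame of bowl_floor below 0.028 m and horizontal distance between paddle and bowl_floor below 0.08 m and x of paddle in the frame of bowl_floor above 0.023 m), for 0.04 s.
3. the near side (23 mm or more towards -x) (z of paddle in the frame of bowl_floor below 0.028 m and horizontal distance between paddle and bowl_floor below 0.08 m and x of paddle in the frame of bowl_floor below -0.023 m), for 0.04 s.
4. the left side (18 mm or more towards +y, within 18 mm of the middle in x) (z of paddle in the frame of bowl_floor below 0.028 m and horizontal distance between paddle and bowl_floor below 0.08 m and y of paddle in the frame of bowl_floor above 0.018 m and x of paddle in the frame of bowl_floor between -0.018 and 0.018 m), for 0.04 s.
5. and the right side (18 mm or more towards -y, within 18 mm of the middle in x); three turns either way round pass all four (z of paddle in the frame of bowl_floor below 0.028 m and horizontal distance between paddle and bowl_floor below 0.08 m and y of paddle in the frame of bowl_floor below -0.018 m and x of paddle in the frame of bowl_floor between -0.018 and 0.018 m), for 0.04 s.
At the end, for the whole second after the job is handed in: All red and natural beads lie in the bowl (within 90 mm of its centre, below the rim); at least two natural beads have moved 15 mm from where they began; the paddle stands still in the block's empty slot, its end at least 43 mm below the mouth (slot 50 mm deep), upright within 0.12 rad, let go (all of step 1 and horizontal distance between each of round0_center, round1_center, round2_center, round3_center, round4_center and bowl_floor below 0.09 m and z of each of round0_center, round1_center, round2_center, round3_center, round4_center in the frame of bowl_floor below 0.05 m and (distance of each of round0_center, round1_center from where it was at the start of the episode above 0.015 m or distance of each of round0_center, round2_center from where it was at the start of the episode above 0.015 m or distance of each of round0_center, round3_center from where it was at the start of the episode above 0.015 m or distance of each of round0_center, round4_center from where it was at the start of the episode above 0.015 m or distance of each of round1_center, round2_center from where it was at the start of the episode above 0.015 m or distance of each of round1_center, round3_center from where it was at the start of the episode above 0.015 m or distance of each of round1_center, round4_center from where it was at the start of the episode above 0.015 m or distance of each of round2_center, round3_center from where it was at the start of the episode above 0.015 m or distance of each of round2_center, round4_center from where it was at the start of the episode above 0.015 m or distance of each of round3_center, round4_center from where it was at the start of the episode above 0.015 m) and z of paddle in the frame of block_hole0 below -0.043 m and x of paddle in the frame of block_hole0 between -0.006 and 0.006 m and y of paddle in the frame of block_hole0 between -0.008 and 0.008 m and angle between paddle's own z axis and vertical below 0.12 rad and angle between the y axis of paddle and the y axis of block, either way round below 0.3 rad and linear speed of paddle below 0.02 m/s); the robot touches nothing.
It fails at once if the tape, the eraser or the paint tube is shoved more than 4 cm (distance of any of tape, eraser, tube from where it was at the start of the episode above 0.04 m).
Of red0, red1, red2, red3, red4 only 3 to 5 are there at a start; the rules pass over those that are not, and their reading is None.
At some moment in a run one of red0, red1, red2, red3, red4 may be knocked a few centimetres aside while the robot is not near it.
It also fails if it takes over 210 s, if anything falls off the work surface, if the arm or the gripper's body presses on something with over 40 N, if the wrist force passes 120 N, or if a joint passes its speed limit or range.

### The arm

A 7-joint arm with a two-finger parallel gripper is mounted at the origin on the work surface. World frame = base frame: x ahead of the robot, y to its left, z up, the work surface at z = 0. Lengths are in m, angles in rad, forces in N, time in s.
With the tool pointing down it reaches from about 0.35 to 0.9 m from the base axis. Payload 8.1 kg.
Tool frame: the origin (TCP) lies midway between the tips of the shut fingers; the grasp point (between the pads) lies 19 mm behind it; y points along the fingers, z is the direction in which the jaws open and shut, and the axes are right-handed (so a half turn about y gives the same grasp; the last joint's range is limited). The gripper opens to 85 mm and grips with 20 to 120 N. Pads are 22 mm wide; open, the fingers measure 114 mm over their backs; the gripper's body (76 mm by 85 mm) begins 54 mm behind the grasp point. The pads swing forward as they close: fully open they stand 13 mm farther back than shut.
Start: joints at [1.094, 0.434, 0.025, 1.573, -0.012, 1.134, -0.075], TCP at [0.228, -0.582, 0.231] pointing down, gripper open.
Joint ranges: [-2.62, 2.62], [-0.44, 2.09], [-1.27, 1.32], [0.08, 2.57], [-1.32, 4.46], [0.12, 2], [-2.74, 2.74]. Speed limits (rad/s): [2.22, 2.22, 3.01, 3.01, 3.14, 3.14, 3.14].

### API

Orientations are given as a unit quaternion [w, x, y, z].
In Python, from workcell import arm, jaws, solver, cams, telemetry gives the robot as it stands. Calls block until the motion is done:
- arm.move_to(position, orientation): joint-space move of the TCP to a pose.
- arm.move_straight(position, rot=None, v=0.15): straight line of the TCP; rot=None keeps the orientation; v is the mean speed in m/s.
- arm.set_joints(angles): joint-space move.
- jaws.gripper_to(opening, f_grip=None): finger opening in m; f_grip is the grip in N (None keeps the last); returns when the fingers have stopped.
- arm.wait(seconds).
- solver.inverse_kinematics(position, orientation): joint angles nearest the present ones, or None.
- cams.camera(name): name is "side" or "top"; returns the picture (420x560x3 uint8, red, green, blue); there is no depth.
- cams.calibration(name): a dict with "K" (3x3 intrinsics, pixels), "camera_from_world" (4x4, takes a point from world to camera coordinates). Camera axes: x right, y down, z forward; pixel columns grow to the right and rows downward; lengths in m; the calibration is good to about 2 mm. A picture is of the moment at which its call begins. calibration takes no time and is no camera call.
A pose or a line that the arm cannot do raises arm.IKError and nothing moves.
- arm.sign_off(): hands the job in, once; it reports no verdict.
Trained networks look in the newest picture that a camera, given by its name, has taken for a name from the list of things; names that differ only in an ending like _2 or _b are one class to them, and where a whole thing is asked for, a point or a joint stands for the part that bears it (a point fixed in the world has none). Each returns a list of dicts, best first, with "conf" (0 to 1); they miss things now and then, are a little off and sometimes report something else, mostly with a low value. They report only what shows in the picture. A call takes as long as a camera call. They do not tell look-alikes from the thing itself.
- cams.outline_of(camera, name): "mask" (420x560 bool, what is visible of it).
- cams.pinpoint(camera, name): "point" ([x, y, z] in m, in world coordinates, good to about 4 mm: a listed point, or the origin of a listed thing).
Readings, each from a call of its own:
- telemetry.current_t(): time.
- telemetry.current_joints(): joint angles.
- telemetry.current_joint_vel(): joint speeds.
- telemetry.current_tau(): joint torques, N m.
- telemetry.current_tool_pos(): TCP position.
- telemetry.current_eef_rot(): TCP orientation.
- telemetry.current_ft_force(): force on the tool from outside, world axes, zero at the start.
- telemetry.current_torque(): the same for the moment, N m.
- telemetry.current_opening(): finger opening in m.
Only numpy, scipy, OpenCV 4.12 (cv2) and the standard library are available. Lean on these libraries where they do the work, as an engineer would, in place of code of your own. Each camera call takes 0.05 s, during which the arm holds its last target.

## Working session

There is one attempt and no reset: what is moved stays moved. The work goes in short steps, each a Python script; the robot and the scene stay as the last script left them, time stands still between calls to the robot, and variables do not carry over. Pictures are saved under pics/ and viewed, and the job is handed in when it is done.

```bash
mkdir -p pics; ls
python3 - <<'E'
from workcell import arm, jaws, solver, cams, telemetry
import cv2
for n in ("top","side"):
    im=cams.camera(n); cv2.imwrite(f"pics/{n}0.png",im[:,:,::-1])
    c=cams.calibration(n); print(n,c["K"].tolist() if hasattr(c["K"],'tolist') else c["K"]); print(c["camera_from_world"])
print(telemetry.current_t(),telemetry.current_tool_pos(),telemetry.current_eef_rot(),telemetry.current_opening())
for k in ["bowl","paddle","stand","block","block_hole0","bowl_floor","red0","tape","eraser","tube","round0_center"]:
    for n in ("top","side"):
        print(k,n,[( [round(float(x),3) for x in d["point"]],round(d["conf"],2)) for d in cams.pinpoint(n,k)])
print(telemetry.current_t())
E
```

```text
pics
top [[525.6925816232384, 0.0, 280.5559724549399], [0.0, 525.6925816232384, 209.60218218150183], [0.0, 0.0, 1.0]]
[[ 0.02085331 -0.99977166 -0.00466642  0.03384427]
 [-0.99173964 -0.02009449 -0.12668342  0.54532992]
 [ 0.12656073  0.00726964 -0.99193222  1.46814183]
 [ 0.          0.          0.          1.        ]]
side [[393.20633788194283, 0.0, 279.3492239341037], [0.0, 393.20633788194283, 205.61651613650622], [0.0, 0.0, 1.0]]
[[-0.98976964 -0.14145543 -0.01861213  0.52712841]
 [-0.06965485  0.59293263 -0.80223382  0.07596304]
 [ 0.12451607 -0.79273026 -0.59671977  0.81253676]
 [ 0.          0.          0.          1.        ]]
0.1 [ 0.22801026 -0.58145041  0.23060985] [ 0.13122604 -0.13150972  0.69527386 -0.69431922] 0.085282157084548
bowl top [([0.263, -0.258, -0.002], 0.65), ([0.538, -0.033, 0.004], 0.63)]
bowl side [([0.263, -0.256, -0.003], 0.97), ([0.538, -0.034, -0.002], 0.87)]
paddle top [([0.609, -0.278, 0.015], 0.55)]
paddle side [([0.571, -0.092, 0.01], 0.52)]
stand top [([0.609, -0.287, 0.005], 0.78)]
stand side [([0.539, -0.038, 0.003], 0.57), ([0.519, 0.247, 0.0
[... 511 characters left out ...]
6)]
red0 top [([0.47, 0.336, 0.002], 0.67), ([0.523, 0.248, -0.002], 0.57), ([0.415, 0.207, -0.002], 0.53), ([0.649, 0.206, 0.002], 0.42)]
red0 side [([0.472, 0.337, -0.001], 0.62), ([0.649, 0.208, -0.002], 0.53), ([0.522, 0.251, -0.003], 0.52), ([0.416, 0.206, -0.002], 0.49)]
tape top []
tape side [([0.763, 0.083, -0.003], 0.68), ([0.448, -0.319, 0.069], 0.61)]
eraser top [([0.379, 0.055, -0.001], 0.67), ([0.469, 0.339, 0.003], 0.21)]
eraser side [([0.38, 0.053, 0.001], 0.54)]
tube top [([0.364, -0.113, 0.0], 0.7)]
tube side [([0.365, -0.113, -0.001], 0.82)]
round0_center top [([0.533, -0.038, 0.02], 0.47), ([0.44, -0.29, -0.001], 0.28)]
round0_center side [([0.534, -0.036, 0.02], 0.4)]
1.2
```

View pics/top0.png

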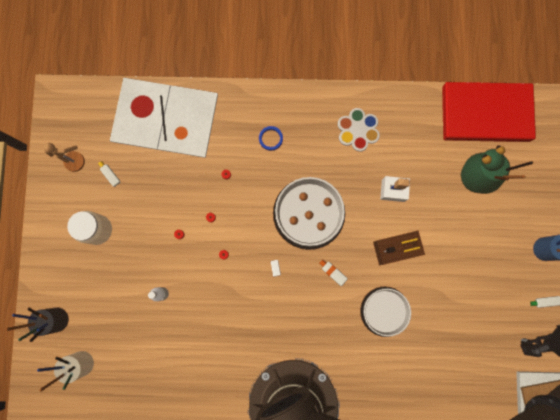

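View pics/side0.png

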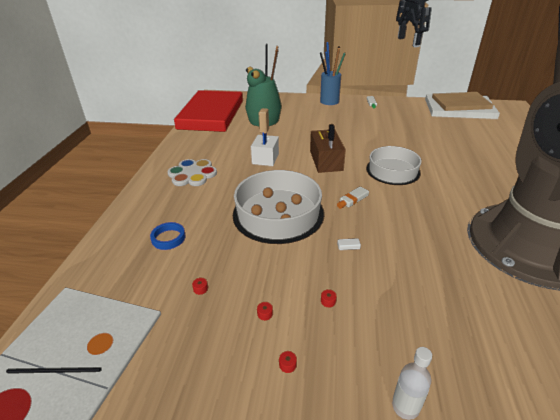

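Top view: the four red beads are at about (226,174), (211,217), (179,234) and (224,254). Things that could be mistaken for them are the palette's red well (360,143), the red disc in the sketchbook (142,106) and the red book (488,110). The candidates for the bowl are the larger one with beads at (309,213) and the smaller empty one at (386,311); I take the larger. The stand and paddle are at (396,188) and the block at (399,248). Next are close crops.

Run:
```python
import cv2,numpy as np
t=cv2.imread('pics/top0.png'); s=cv2.imread('pics/side0.png')
def c(im,x,y,w,h,W,H): return cv2.resize(im[y:y+h,x:x+w],(W,H),interpolation=cv2.INTER_CUBIC)
a=c(t,365,165,80,60,400,300); b=c(t,365,225,80,60,400,300)
d=c(s,230,100,120,90,400,300); e=c(t,160,150,120,120*3//4+30,400,300)
cv2.imwrite('pics/crop0.png',np.vstack([np.hstack([a,b]),np.hstack([d,e])]))
```

```text
(no output)
```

View pics/crop0.png

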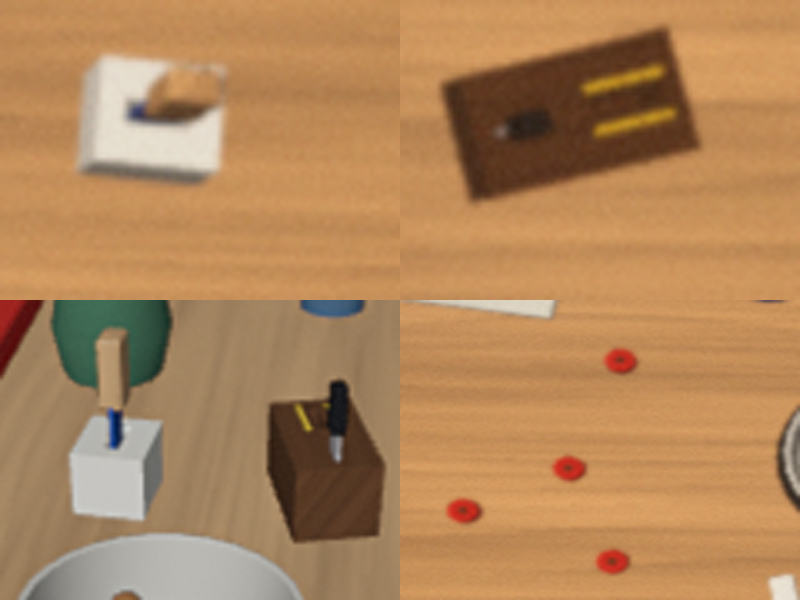

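```bash
cat > h.py <<'E'
from workcell import arm, jaws, solver, cams, telemetry
import numpy as np, cv2
from scipy.spatial.transform import Rotation as R
from scipy.optimize import minimize
def proj(n,P):
    c=cams.calibration(n); K=np.array(c["K"]);T=np.array(c["camera_from_world"])
    p=(np.atleast_2d(P)@T[:3,:3].T+T[:3,3])@K.T; return p[:,:2]/p[:,2:]
def backproj(n,uv,z):
    c=cams.calibration(n); K=np.array(c["K"]);T=np.array(c["camera_from_world"])
    uv=np.atleast_2d(uv); d=np.c_[uv,np.ones(len(uv))]@np.linalg.inv(K).T@T[:3,:3]
    o=-T[:3,:3].T@T[:3,3]; return o+d*((z-o[2])/d[:,2])[:,None]
def quat(a):
    """tool down, jaw axis at yaw a in world"""
    y=np.array([0,0,-1.]); z=np.array([np.cos(a),np.sin(a),0]); x=np.cross(y,z)
    q=R.from_matrix(np.c_[x,y,z]).as_quat(); return np.array([q[3],q[0],q[1],q[2]])
def snap(n,name=None):
    im=cams.camera(n)
    if name: cv2.imwrite(f"pics/{name}.png",im[:,:,::-1])
    return im
def box(cx,cy,yaw,sx,sy,h):
    P=np.array([[a*sx/2,b*sy/2,z] for a in(-1,1) for b in(-1,1) for z in(0,h)])
    r=R.from_euler('z',yaw).as_matrix(); return P@r.T+[cx,cy,0]
def hullmask(n,P,ss=4):
    m=np.zeros((420*ss,560*ss),np.uint8)
    h=cv2.convexHull((((proj(n,P)+.5)*ss-.5)).astype(np.float32)).astype(np.int32)
    cv2.fillConvexPoly(m,h,255); return cv2.resize(m,(560,420),interpolation=cv2.INTER_AREA)/255.
E
python3 - <<'E'
from h import *
T=snap("top");S=snap("side")
# yellow lines, top camera
hsv=cv2.cvtColor(T,cv2.COLOR_RGB2HSV)
m=((hsv[...,0]>20)&(hsv[...,0]<32)&(hsv[...,1]>150)).astype(np.uint8)
m[:225]=0;m[275:]=0;m[:,:390]=0;m[:,430:]=0
k,l,st,ce=cv2.connectedComponentsWithStats(m)
for i in range(1,k):
    if st[i,4]>5:
        pts=backproj("top",np.argwhere(l==i)[:,::-1].astype(float),0.065)
        u=np.linalg.svd(pts-pts.mean(0))[2][0]; print("yellow",st[i,4],pts.mean(0),np.degrees(np.arctan2(u[1],u[0])))
masks={}
for obj,sz,g in(("block",(.07,.12,.065),(.44,-.292,0)),("stand",(.06,.07,.055),(.609,-.287,0))):
  for n in("top","side"):
    o=cams.outline_of(n,obj)
    for d in o: 
        ys,xs=np.nonzero(d["mask"]); print(obj,n,round(d["conf"],2),xs.mean().round(),ys.mean().round(),len(xs))
    p=proj(n,[[g[0],g[1],.03]])[0]
    o=[d for d in o if np.hypot(*(np.argwhere(d["mask"]).mean(0)[::-1]-p))<12]
    if o: masks[obj,n]=o[0]["mask"].astype(float)
  for cs in(("top",),("side",),("top","side")):
    use=[n for n in cs if (obj,n) in masks]
    if not use: continue
    f=lambda v:sum(np.abs(hullmask(n,box(v[0],v[1],v[2],*sz))-masks[obj,n]).sum()/masks[obj,n].sum() for n in use)
    best=min((minimize(f,[g[0],g[1],y],method="Nelder-Mead",options=dict(initial_simplex=[[g[0],g[1],y],[g[0]+.01,g[1],y],[g[0],g[1]+.01,y],[g[0],g[1],y+.15]])) for y in(-.2,0,.2)),key=lambda r:r.fun)
    print(obj,use,best.x.round(4),round(best.fun,3))
E
```

```text
yellow 7 [ 0.43619069 -0.31056218  0.065     ] 103.38869147086173
block top 0.6 398.0 248.0 1118
block side 0.85 327.0 150.0 1301
block ['top'] [ 0.4432 -0.2907  0.2547] 0.085
block ['side'] [ 0.4435 -0.2895  0.2409] 0.069
block ['top', 'side'] [ 0.4433 -0.2906  0.2481] 0.162
stand top 0.92 392.0 190.0 465
stand side 0.72 265.0 150.0 687
stand side 0.61 352.0 197.0 377
stand side 0.57 278.0 207.0 5427
stand ['top'] [ 0.6124 -0.2815 -0.1039] 0.452
stand ['side'] [ 0.613  -0.2823 -0.0839] 0.107
stand ['top', 'side'] [ 0.6124 -0.2815 -0.104 ] 0.563
```

Run:
```python
from h import *
T=snap("top");S=snap("side")
hsv=cv2.cvtColor(T,cv2.COLOR_RGB2HSV).astype(int)
w=np.clip((hsv[...,0]-14)/8.,0,1)*np.clip((hsv[...,1]-150)/80,0,1)*(hsv[...,2]>110)
# score yellow: R+G-2B relative
f=T.astype(float); w=(f[...,1]-f[...,2]-40).clip(0)
box_=np.zeros_like(w); 
ctr=proj("top",[[.4501,-.3178,.065]])[0]; print(ctr)
hole=hullmask("top",box(.4433,-.2906,.248,.064,.114,.065)[1::2])
w=w*(hole>.9)
ys,xs=np.nonzero(w>5); pts=backproj("top",np.c_[xs,ys].astype(float),.065)
r=np.array([.4433,-.2906]); c,s=np.cos(.248),np.sin(.248)
loc=(pts[:,:2]-r)@np.array([[c,-s],[s,c]]); ww=w[ys,xs]
for sg in(1,-1):
    k=loc[:,0]*sg>0; print("line",sg,k.sum(),np.average(loc[k],axis=0,weights=ww[k]), np.polyfit(loc[k,1],loc[k,0],1,w=ww[k]))
# stand white mask
def white(I): 
    h=cv2.cvtColor(I,cv2.COLOR_RGB2HSV); return ((h[...,1]<60)&(h[...,2]>90))
sz=(.06,.07,.055);g=(.611,-.284)
M={}
for n,I in(("top",T),("side",S)):
    m=white(I).astype(np.uint8); roi=np.zeros_like(m); u=proj(n,[[*g,.03]])[0].astype(int); rr=24
    roi[u[1]-rr:u[1]+rr,u[0]-rr:u[0]+rr]=1; m&=roi
    k,l,st,ce=cv2.connectedComponentsWithStats(m); i=1+np.argmax(st[1:,4]); m=(l==i)
    ys,xs=np.nonzero(m); h=cv2.convexHull(np.c_[xs,ys].astype(np.int32)); mm=np.zeros((420,560),np.uint8); cv2.fillConvexPoly(mm,h,1)
    M[n]=mm.astype(float); print(n,m.sum(),mm.sum())
    o=[d for d in cams.outline_of(n,"paddle")]
    for d in o:
        ys,xs=np.nonzero(d["mask"]); print("paddle",n,round(d["conf"],2),xs.mean(),ys.mean(),len(xs)); 
for cs in(("top",),("side",),("top","side")):
    f=lambda v:sum(np.abs(hullmask(n,box(v[0],v[1],v[2],*sz))-M[n]).sum()/M[n].sum() for n in cs)
    b=min((minimize(f,[*g,y],method="Nelder-Mead",options=dict(initial_simplex=[[*g,y],[g[0]+.01,g[1],y],[g[0],g[1]+.01,y],[*g,y+.15]])) for y in(-.2,0,.2)),key=lambda r:r.fun)
    print("stand",cs,b.x.round(4),round(b.fun,3))
for n in("top","side"):
  for k in("paddle","stand","red0","block_hole0","bowl_floor"):
    print(n,k,[([round(float(x),3) for x in d["point"]],round(d["conf"],2)) for d in cams.pinpoint(n,k)])
for n,I in(("top",T),("side",S)):
    x,y=(372,165) if n=="top" else (235,100)
    cv2.imwrite(f"pics/st_{n}.png",cv2.resize(I[y:y+50,x:x+66,::-1],(792,600),interpolation=cv2.INTER_NEAREST))
```

```text
[410.56396384 244.60441728]
line 1 52 [ 0.01194056 -0.02698296] [-0.01387375  0.01158439]
line -1 50 [-0.01215034 -0.02685076] [-0.0113306  -0.01242125]
top 457 566
paddle top 0.7 400.2014388489209 183.70503597122303 139
side 744 802
paddle side 0.67 263.69444444444446 122.9484126984127 252
stand ('top',) [ 0.6129 -0.282  -0.0624] 0.182
stand ('side',) [ 0.6129 -0.2795 -0.1061] 0.048
stand ('top', 'side') [ 0.6131 -0.2818 -0.0939] 0.249
top paddle [([0.608, -0.275, 0.013], 0.56)]
top stand [([0.611, -0.287, 0.003], 0.61), ([0.54, -0.035, 0.001], 0.28)]
top red0 [([0.414, 0.208, -0.0], 0.64), ([0.653, 0.206, 0.0], 0.63), ([0.473, 0.339, 0.003], 0.63), ([0.523, 0.245, -0.001], 0.6)]
top block_hole0 [([0.443, -0.316, 0.067], 0.76), ([0.539, -0.037, 0.002], 0.28)]
top bowl_floor [([0.539, -0.037, 0.001], 0.89), ([0.261, -0.258, 0.003], 0.63), ([0.523, 0.244, -0.0], 0.49)]
side paddle [([0.367, -0.114, 0.0], 0.24), ([0.57, -0.09, 0.012], 0.22), ([0.521, 0.249, -0.004], 0.2)]
side stand [([0.61, -0.282, 0.001], 0.79)]
side red0 [([0.472, 0.335, 0.001], 0.86), ([0.413, 0.208, 0.002], 0.78), ([0.522, 0.249, -0.003], 0.53), ([0.647, 0.212, 0.001], 0.48)]
side block_hole0 [([0.449, -0.316, 0.069], 0.72)]
side bowl_floor [([0.537, -0.038, 0.002], 0.91), ([0.444, -0.294, -0.007], 0.64), ([0.265, -0.258, 0.003], 0.63)]
```

Run:
```python
from h import *
import cv2
# overlay models
for n,x0,y0,w in(("top",365,165,105),("side",230,95,120)):
    I=cv2.imread(f"pics/{n}0.png"); s=6
    c=cv2.resize(I[y0:y0+w*3//4+ (0),x0:x0+w],None,fx=s,fy=s,interpolation=cv2.INTER_CUBIC)
    def dr(P,col):
        q=((proj(n,P)-[x0,y0]+.5)*s).astype(np.int32)
        for i in range(8):
            for j in range(i):
                if bin(i^j).count("1")==1: cv2.line(c,tuple(map(int,q[i])),tuple(map(int,q[j])),col,1)
    dr(box(.4433,-.2906,.248,.07,.12,.065),(0,255,0))
    dr(box(.6124,-.282,-.09,.06,.07,.055),(0,0,255))
    P=box(.6124,-.282,-.09,.02,.03,.145);P[::2,2]=.085; dr(P,(255,0,255))
    H=np.array([.0,-.028]);r=R.from_euler('z',.248).as_matrix()
    P=box(0,0,0,.009,.035,.065);P[:,1]-=.028;P=P@r.T+[.4433,-.2906,0];P[::2,2]=.0649;dr(P,(255,255,0))
    cv2.imwrite(f"pics/ov_{n}.png",c); print(c.shape)
```

```text
(468, 630, 3)
(540, 720, 3)
```

View pics/ov_top.png

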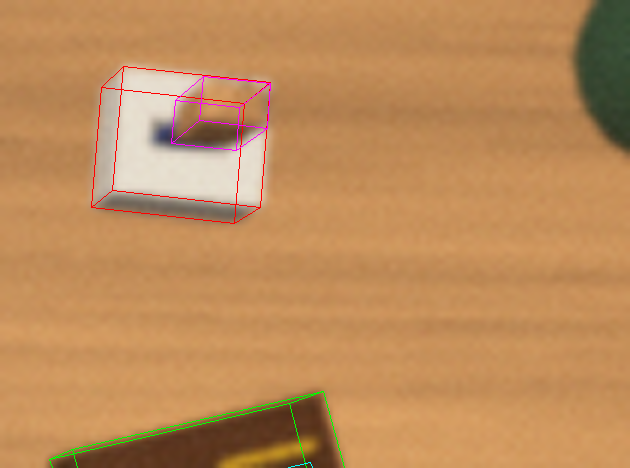

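View pics/ov_side.png

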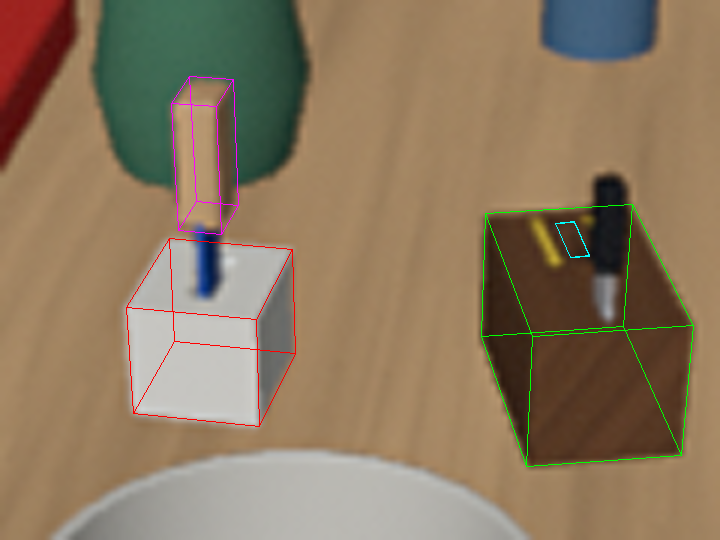

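```bash
cat >> h.py <<'E'
BOWL=np.array([.538,-.036])
def reds(n,z=.012,all=False):
    I=snap(n); h=cv2.cvtColor(I,cv2.COLOR_RGB2HSV)
    m=(((h[...,0]<5)|(h[...,0]>174))&(h[...,1]>170)&(h[...,2]>80)).astype(np.uint8)
    k,l,st,ce=cv2.connectedComponentsWithStats(m); out=[]
    for i in range(1,k):
        if 25<st[i,4]<400:
            p=backproj(n,ce[i],z)[0]
            if .3<p[0]<.8 and -.2<p[1]<.5 and (all or np.hypot(*(p[:2]-BOWL))>.1): out.append((p[:2].round(4).tolist(),int(st[i,4])))
    return out
E
python3 - <<'E'
from h import *
print(reds("top")); print(reds("side"))
q0=telemetry.current_joints()
for a in(0,np.pi/2,-np.pi/2,np.pi):
  for p in([.415,.207,.15],[.65,.207,.15],[.47,.337,.15],[.523,.248,.15],[.538,-.036,.15]):
    j=solver.inverse_kinematics(p,quat(a)); print(round(a,2),p,None if j is None else np.round(j,2))
for a,p in((-.1,[.6124,-.282,.2]),(.255,[.4504,-.3177,.2]),(-.1+np.pi,[.6124,-.282,.2]),(.255+np.pi,[.4504,-.3177,.2])):
    j=solver.inverse_kinematics(p,quat(a)); print(round(a,2),p,None if j is None else np.round(j,2))
E
```

```text
[([0.751, -0.1844], 69), ([0.6495, 0.2079], 48), ([0.5212, 0.2483], 48), ([0.4708, 0.3382], 51), ([0.4145, 0.2068], 49)]
[([0.7526, -0.1834], 43), ([0.6492, 0.2117], 191), ([0.4159, 0.2109], 211), ([0.5223, 0.252], 216), ([0.4716, 0.3413], 285)]
0 [0.415, 0.207, 0.15] [ 0.27  0.52 -1.14  1.99  0.57  0.99 -1.15]
0 [0.65, 0.207, 0.15] [ 0.04  0.71 -0.73  1.47  0.49  1.15 -0.77]
0 [0.47, 0.337, 0.15] [-0.01  0.69 -1.09  1.73  0.67  1.15 -1.31]
0 [0.523, 0.248, 0.15] [ 0.17  0.69 -1.09  1.73  0.67  1.15 -1.13]
0 [0.538, -0.036, 0.15] [ 0.4   0.45 -0.58  1.85  0.3   0.93 -0.32]
1.57 [0.415, 0.207, 0.15] [ 0.31  0.56 -1.22  1.99  0.62  1.03  0.37]
1.57 [0.65, 0.207, 0.15] [ 0.13  0.77 -0.92  1.46  0.63  1.22  0.71]
1.57 [0.47, 0.337, 0.15] [-0.01  0.7  -1.1   1.73  0.68  1.15  0.26]
1.57 [0.523, 0.248, 0.15] [ 0.19  0.73 -1.16  1.73  0.72  1.18  0.4 ]
1.57 [0.538, -0.036, 0.15] [ 0.5   0.49 -0.73  1.84  0.39  0.96  1.17]
-1.57 [0.415, 0.207, 0.15] [ 0.1   0.4  -0.86  2.    0.39  0.9  -2.54]
-1.57 [0.65, 0.207, 0.15] [-0.07  0.65 -0.52  1.48  0.35  1.1  -2.23]
-1.57 [0.47, 0.337, 0.15] [-0.14  0.59 -0.85  1.74  0.5   1.05 -2.73]
-1.57 [0.523, 0.248, 0.15] [-0.08  0.53 -0.65  1.75  0.37  0.99 -2.44]
-1.57 [0.538, -0.036, 0.15] [ 0.16  0.4  -0.26  1.87  0.13  0.89 -1.73]
3.14 [0.415, 0.207, 0.15] [ 0.23  0.48 -1.06  2.    0.51  0.96  2.05]
3.14 [0.65, 0.207, 0.15] [ 0.19  0.84 -1.07  1.45  0.75  1.29  2.2 ]
3.14 [0.47, 0.337, 0.15] [-0.03  0.68 -1.07  1.73  0.65  1.13  1.85]
3.14 [0.523, 0.248, 0.15] [ 0.15  0.68 -1.07  1.73  0.65  1.13  2.03]
3.14 [0.538, -0.036, 0.15] [-0.79  0.62  1.16  1.94 -0.67  1.03 -2.47]
-0.1 [0.6124, -0.282, 0.2] [ 0.54  0.56 -0.31  1.46  0.18  1.15  0.11]
0.26 [0.4504, -0.3177, 0.2] [ 0.81  0.38 -0.39  1.77  0.17  1.02  0.61]
3.04 [0.6124, -0.282, 0.2] [ 0.13  0.55  0.35  1.5  -0.2   1.13 -2.72]
3.4 [0.4504, -0.3177, 0.2] [ 0.32  0.35  0.26  1.81 -0.1   1.   -2.27]
```

```bash
cat >> h.py <<'E'
def bead_list():
    a=[p for p,_ in reds("top") if p[1]>.05]; b=[p for p,_ in reds("side") if p[1]>.05]
    out=[]
    for p in a:
        m=[q for q in b if np.hypot(q[0]-p[0],q[1]-p[1])<.015]
        out.append((np.array(p)*.6+np.array(m[0])*.4) if m else np.array(p))
    return out,len(a),len(b)
def pick(p,a=np.pi/2,z=.004):
    jaws.gripper_to(.06)
    arm.move_to([p[0],p[1],.12],quat(a))
    arm.move_straight([p[0],p[1],z],v=.12)
    jaws.gripper_to(.0,f_grip=30)
    print("open",telemetry.current_opening(),"tcp",telemetry.current_tool_pos().round(4) if hasattr(telemetry.current_tool_pos(),'round') else telemetry.current_tool_pos(),"F",np.round(telemetry.current_ft_force(),1))
    arm.move_straight([p[0],p[1],.14],v=.2)
    print("lifted open",telemetry.current_opening(),"t",telemetry.current_t())
def drop(d,a=np.pi/2,z=.055):
    q=BOWL+np.array(d)
    arm.move_to([q[0],q[1],.14],quat(a))
    arm.move_straight([q[0],q[1],z],v=.15)
    jaws.gripper_to(.05)
    arm.move_straight([q[0],q[1],.14],v=.2)
E
python3 - <<'E'
from h import *
p=np.array(telemetry.current_tool_pos()); arm.move_straight([p[0],p[1],.33],v=.2)
arm.move_to([.415,.207,.25],quat(np.pi/2))
L,na,nb=bead_list(); print(L,na,nb)
t=min(L,key=lambda q:np.hypot(*(q-[.415,.208]))); pick(t)
I=snap("side","g1");
E
```

```text
[array([0.64928, 0.20954]), array([0.522 , 0.2496])] 2 4
open 0.026826643164259735 tcp [0.5224 0.2497 0.0047] F [-1.4 -0.9  6.3]
lifted open 0.026502124155339032 t 9.3583
```

View pics/g1.png

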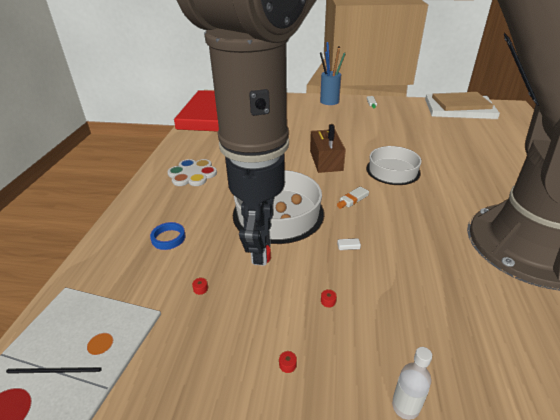

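The side view shows a red bead in the gripper at (262,253). Three are left on the table at (200,286), (328,298) and (288,362). The arm hid some beads from the top camera, so I'll merge both views from here on.

```bash
cat >> h.py <<'E'
def bead_list():
    a=[np.array(p) for p,_ in reds("top") if p[1]>.08]; b=[np.array(p) for p,_ in reds("side") if p[1]>.08]
    out=[]
    for p in a:
        m=[q for q in b if np.hypot(*(q-p))<.015]
        out.append(p*.6+m[0]*.4 if m else p)
    out+=[q-[.0013,.0035] for q in b if not any(np.hypot(*(q-p))<.02 for p in out)]
    return out
E
python3 - <<'E'
from h import *
drop((.019,.052))
for d in((.05,-.02),):
    L=bead_list(); print(L); t=max(L,key=lambda q:q[0]); pick(t); drop(d)
print(bead_list()); snap("side","d2"); print(telemetry.current_t())
E
```

```text
[array([0.64944, 0.20962]), array([0.4713, 0.3392]), array([0.41528, 0.20836])]
open 0.02708584857495022 tcp [0.6498 0.2098 0.0048] F [-1.5 -0.9  6. ]
lifted open 0.0263438898502077 t 15.5667
[array([0.47106, 0.33946]), array([0.40376, 0.18676])]
18.4167
```

View pics/d2.png

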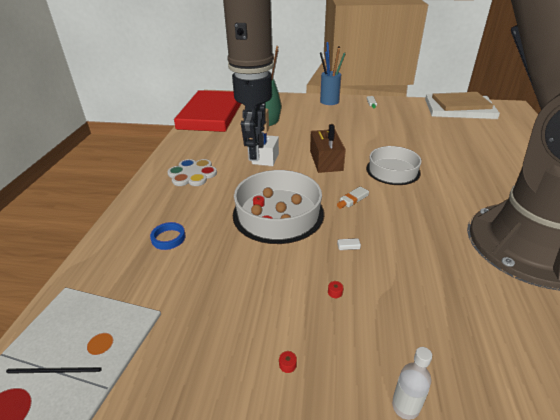

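Two red beads are now in the bowl, at (259,201) and (267,219). The near bead was knocked to (336,289), about (0.404, 0.187) m, and is still upright. I'll pick up the two that are left.

Run:
```python
from h import *
for d in((-.008,-.055),(-.055,0)):
    L=bead_list(); print(L); t=min(L,key=lambda q:q[0]); pick(t); drop(d)
print(bead_list()); 
arm.move_to([.58,-.2,.3],quat(-.1))
snap("side","d4");snap("top","d4t"); print(telemetry.current_t(),reds("top",.02,True))
```

```text
[array([0.47126, 0.33934]), array([0.40396, 0.18678])]
open 0.026409824099587077 tcp [0.4043 0.1868 0.0046] F [-0.8 -0.2  6.2]
lifted open 0.026703304993953746 t 22.2917
[array([0.4713 , 0.33938])]
open 0.026834027188486726 tcp [0.4716 0.3396 0.0047] F [ 0.  -0.8  5.3]
lifted open 0.026641000711360895 t 29.4167
[]
33.6667 [([0.7491, -0.1831], 68), ([0.5891, -0.0558], 46), ([0.5568, 0.0166], 46), ([0.5297, -0.0904], 48), ([0.4831, -0.0354], 43)]
```

View pics/d4.png

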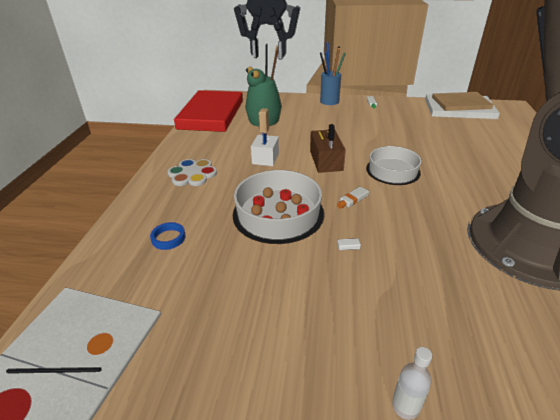

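View pics/d4t.png

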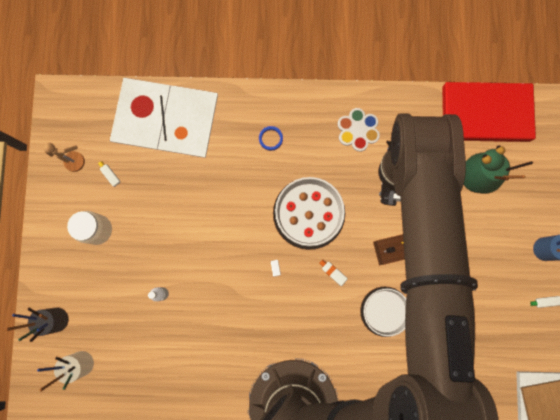

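All four beads are in the bowl, at (316,196), (291,207), (328,216) and (308,232) in the top view. Next I take the paddle.

Run:
```python
from h import *
q=quat(-.1)
jaws.gripper_to(.06)
arm.move_to([.6125,-.282,.22],q)
arm.move_straight([.6125,-.282,.092],v=.1)
print("F",np.round(telemetry.current_ft_force(),1))
jaws.gripper_to(0,f_grip=110)
print("open",telemetry.current_opening(),"F",np.round(telemetry.current_ft_force(),1),np.round(telemetry.current_torque(),2),telemetry.current_tool_pos())
snap("side","p1")
arm.move_straight([.6125,-.282,.20],v=.08)
print("open",telemetry.current_opening(),"F",np.round(telemetry.current_ft_force(),1),np.round(telemetry.current_torque(),2),telemetry.current_t())
arm.move_straight([.538,-.05,.22],v=.2)
I=snap("side","p2");J=snap("top","p2t")
cv2.imwrite("pics/p2c.png",cv2.resize(I[40:190,180:380,::-1],(800,600),interpolation=cv2.INTER_CUBIC))
```

```text
F [ 0.3 -0.5  0.6]
open 0.01872336649036658 F [-1.  -0.1  4.9] [ 0.01  0.34 -0.07] [ 0.61273614 -0.28209593  0.09250701]
open 0.018732462085856043 F [ 0.2  0.9 -0. ] [ 0.   -0.03  0.01] 37.9667
```

View pics/p2c.png

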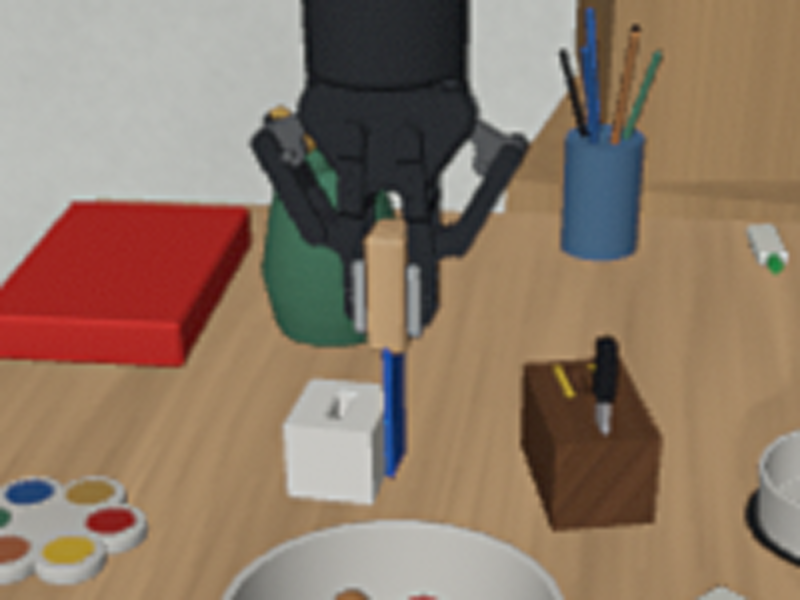

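View pics/p2t.png

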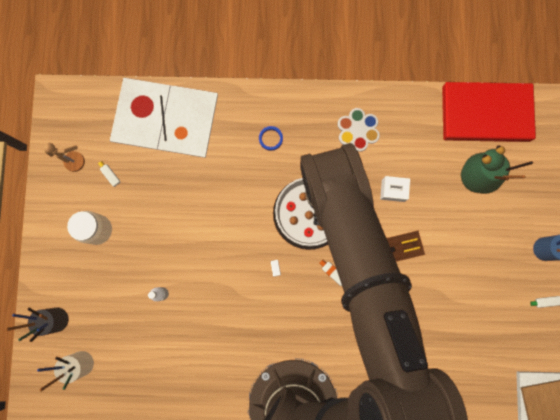

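Run:
```python
from h import *
I=cv2.imread("pics/p2.png"); s=8; x0,y0=245,85
c=cv2.resize(I[y0:y0+75,x0:x0+80],None,fx=s,fy=s,interpolation=cv2.INTER_CUBIC)
p=np.array(telemetry.current_tool_pos()); print(p,np.round(telemetry.current_eef_rot(),3))
zb=p[2]-.0775
def dr(P,col):
    q=((proj("side",P)-[x0,y0]+.5)*s).astype(np.int32)
    for i in range(8):
        for j in range(i):
            if bin(i^j).count("1")==1: cv2.line(c,tuple(map(int,q[i])),tuple(map(int,q[j])),col,1)
for sx,z1,z2,col in((.02,.07,.13,(255,0,255)),(.005,0,.07,(0,255,255))):
    P=box(p[0],p[1],-.1,sx,.03,1);P[::2,2]=zb+z1;P[1::2,2]=zb+z2;dr(P,col)
cv2.imwrite("pics/p2ov.png",c)
T=cv2.imread("pics/p2t.png")
# empty slot: dark pixels within stand top
g=cv2.cvtColor(T,cv2.COLOR_BGR2GRAY).astype(float)[183:192,388:405]; print(g.astype(int))
for v in([.6127,-.282]): pass
print(proj("top",[[.6127,-.282,.055]]))
```

```text
[ 0.53815991 -0.05124213  0.21966493] [ 0.474 -0.474  0.525 -0.525]
[[235 236 233 234 235 234 234 236 236 235 236 236 235 234 236 236 235]
 [235 232 220 218 221 224 226 228 229 231 231 232 232 233 234 234 236]
 [234 230 197 175 178 180 183 192 194 203 207 211 215 219 223 230 235]
 [236 228 181 138 133 131 136 140 138 147 154 163 168 175 200 227 236]
 [235 227 189 156 152 152 143 141 140 134 129 133 136 155 193 227 236]
 [234 228 212 212 217 213 201 199 196 180 169 165 167 178 203 228 234]
 [234 231 226 226 226 226 225 224 222 219 218 215 202 199 213 233 236]
 [235 234 233 232 232 232 232 230 233 229 228 225 218 217 223 234 236]
 [235 235 235 235 235 236 235 234 235 234 234 232 229 231 232 235 237]]
[[396.45638338 187.14585276]]
```

View pics/p2ov.png

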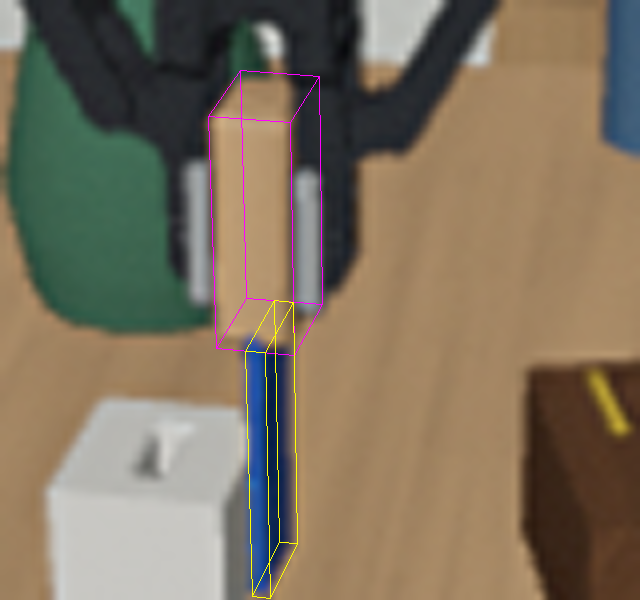

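Overlay agrees with the image to about 1 mm: the paddle is upright and centred in the grip. I'll enter the bowl at the free spot (-22, +2) mm from centre, then stir.

```bash
cat > stir.py <<'E'
from h import *
Z=.013+.0775
q=quat(-.1)
e=BOWL+[-.022,.002]
arm.move_straight([*e,.20],v=.15)
for z in(.15,.12,.105,Z):
    arm.move_straight([*e,z],v=.06); F=np.array(telemetry.current_ft_force())
    print(z,F.round(1))
    if abs(F[2])>8: print("contact"); raise SystemExit
r=.042; N=16; fmax=0; ths=np.pi-2*np.pi*np.arange(0,3.6*N+1)/N
for i,th in enumerate(ths):
    rr=r*min(1,.6+.1*i)
    arm.move_straight([*(BOWL+rr*np.array([np.cos(th),np.sin(th)])),Z],v=.1)
    F=np.array(telemetry.current_ft_force()); fmax=max(fmax,np.linalg.norm(F))
    if i%8==0: print(i,F.round(1),telemetry.current_opening().__round__(4),round(telemetry.current_t(),1))
    if np.linalg.norm(F)>30: print("STOP",i,F); break
print("fmax",fmax)
snap("side","s1"); snap("top","s1t")
E
python3 stir.py
```

```text
0.15 [ 0.3  0.8 -0.8]
0.12 [ 0.9 -0.1 -0.5]
0.105 [-0.2  0.1 -0.4]
0.0905 [ 0.9 -0.2 -0.5]
0 [ 0.8  0.4 -0.2] 0.0191 42.5
8 [-0.3  0.2  0.6] 0.019 44.9
16 [-0.  -1.  -1.3] 0.0186 47.4
24 [-1.3 -0.  -0.7] 0.0188 50.0
32 [ 0.4 -0.3 -0.9] 0.0191 52.5
40 [-0.7  0.4 -1.4] 0.0187 55.0
48 [ 1.  -0.9 -0.8] 0.0187 57.6
56 [-0.2  1.  -0. ] 0.0185 60.1
fmax 2.1464661036907544
```

View pics/s1.png

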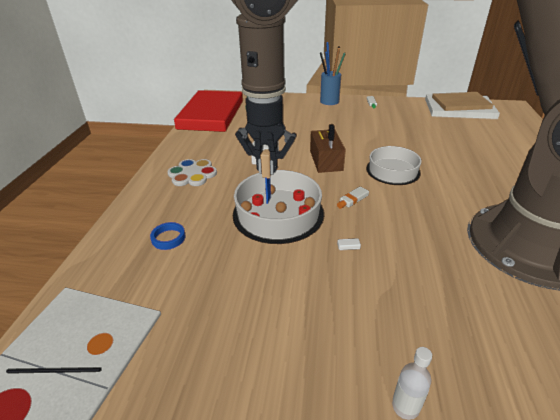

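Run:
```python
from h import *
p=np.array(telemetry.current_tool_pos()); 
arm.move_straight([p[0],p[1],.21],v=.1)
print(telemetry.current_opening(),np.round(telemetry.current_ft_force(),1))
arm.move_to([.4504,-.3177,.22],quat(.257))
T=snap("top","b1t");S=snap("side","b1")
o=cv2.imread("pics/top0.png")
cv2.imwrite("pics/cmp.png",np.hstack([cv2.resize(a[170:260,265:355],(400,400),interpolation=cv2.INTER_CUBIC) for a in(o,T[...,::-1])]))
n="side";s=6; x0,y0=270,55
c=cv2.resize(S[y0:y0+95,x0:x0+120,::-1],None,fx=s,fy=s,interpolation=cv2.INTER_CUBIC)
p=np.array(telemetry.current_tool_pos()); print(p); zb=p[2]-.0775
def dr(P,col):
    q=((proj(n,P)-[x0,y0]+.5)*s).astype(np.int32)
    for i in range(8):
        for j in range(i):
            if bin(i^j).count("1")==1: cv2.line(c,tuple(map(int,q[i])),tuple(map(int,q[j])),col,1)
for sx,z1,z2,col in((.02,.07,.13,(255,0,255)),(.005,0,.07,(0,255,255))):
    P=box(p[0],p[1],.257,sx,.03,1);P[::2,2]=zb+z1;P[1::2,2]=zb+z2;dr(P,col)
cv2.imwrite("pics/b1ov.png",c)
```

```text
0.018845842999070623 [ 0.9  0.4 -0.6]
[ 0.45152594 -0.31595719  0.22007715]
```

View pics/cmp.png

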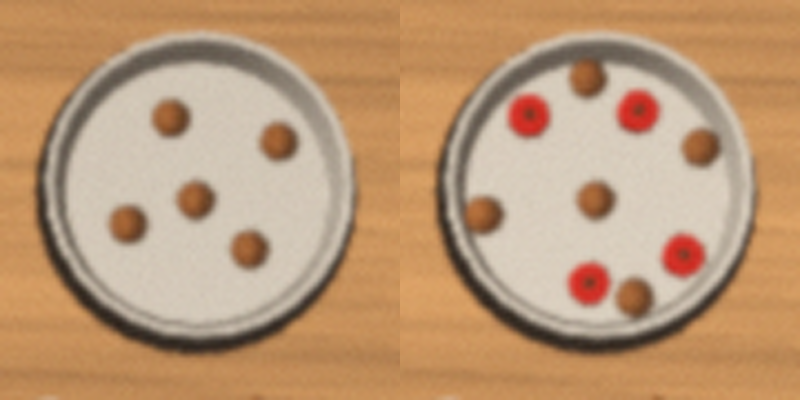

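View pics/b1ov.png

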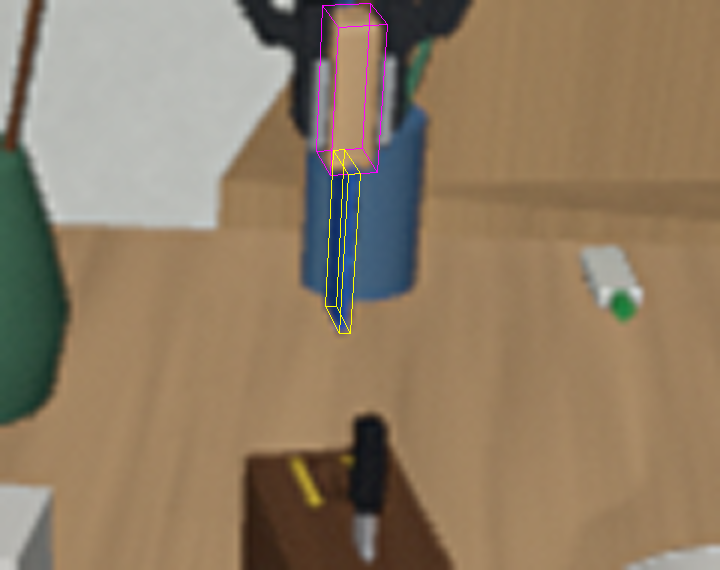

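Natural beads moved about 26, 27 and 30 mm, and every bead is in the bowl. The paddle is still upright and matches the overlay. Next I insert it into the slot with force checks.

```bash
cat > ins.py <<'E'
from h import *
H=np.array([.4504,-.3177])
arm.move_straight([*H,.152],rot=quat(.257),v=.1); arm.wait(.4)
print(telemetry.current_tool_pos(),np.round(telemetry.current_eef_rot(),3),quat(.257).round(3))
S=snap("side");T=snap("top")
z=.152
while z>.0935:
    z=max(z-.006,.093)
    arm.move_straight([*H,z],v=.04)
    F=np.array(telemetry.current_ft_force()); p=np.array(telemetry.current_tool_pos())
    print(round(z,4),p.round(4),F.round(1),np.round(telemetry.current_torque(),2))
    if np.linalg.norm(F)>14: print("stop"); break
S=snap("side","i1")
cv2.imwrite("pics/i1c.png",cv2.resize(S[70:190,260:420,::-1],(800,600),interpolation=cv2.INTER_CUBIC))
E
python3 ins.py
```

```text
[ 0.45044912 -0.31779978  0.15223825] [-0.56   0.56  -0.432  0.432] [-0.56   0.56  -0.432  0.432]
0.146 [ 0.4501 -0.3176  0.1456] [-0.   0.9 -0.2] [-0.01  0.05  0.02]
0.14 [ 0.4502 -0.3176  0.1396] [-0.1  0.2  0.2] [-0.03  0.01 -0.07]
0.134 [ 0.4502 -0.3176  0.1337] [-0.5 -0.2 -0.7] [ 0.03  0.03 -0.02]
0.128 [ 0.4502 -0.3176  0.1277] [ 0.5 -0.3 -0.1] [ 0.03 -0.01  0.08]
0.122 [ 0.4502 -0.3176  0.1217] [ 0.1  0.4 -1.3] [-0.01  0.03 -0.02]
0.116 [ 0.4502 -0.3176  0.1157] [-1.1  0.1 -1.2] [ 0.01 -0.01 -0.02]
0.11 [ 0.4502 -0.3176  0.1097] [-0.2 -0.1 -0.4] [0.01 0.02 0.04]
0.104 [ 0.4502 -0.3176  0.1037] [-0.2  0.  -0.7] [ 0.01  0.03 -0.02]
0.098 [ 0.4502 -0.3176  0.0977] [ 0.3 -1.4 -0.9] [-0.    0.01 -0.01]
0.093 [ 0.4503 -0.3176  0.0928] [ 0.4 -0.3 -1.3] [ 0.01 -0.01  0.02]
```

View pics/i1c.png

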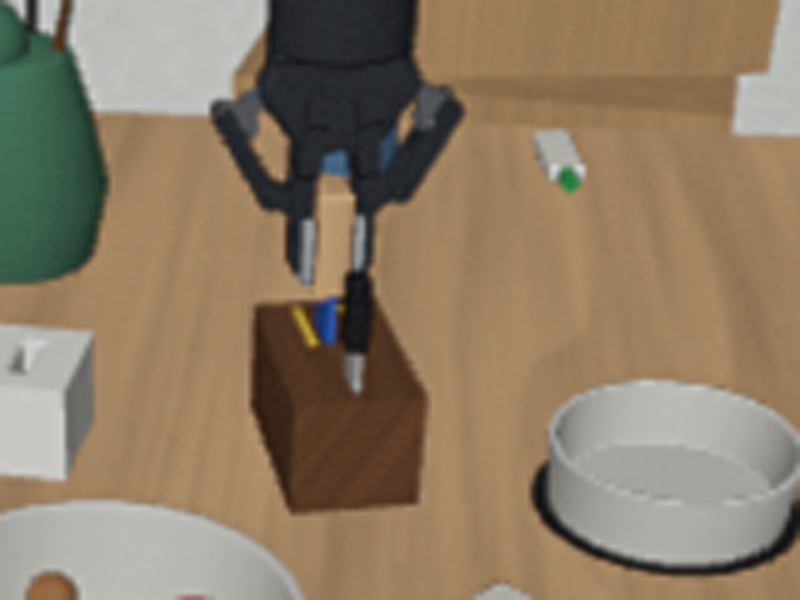

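The blade went in between the yellow lines with no resistance. I'll press the last millimetres until it touches the floor, then let go.

Run:
```python
from h import *
H=[.4504,-.3177]; z=.093
for _ in range(6):
    z-=.001; arm.move_straight([*H,z],v=.02); F=np.array(telemetry.current_ft_force()); print(round(z,4),F.round(1))
    if F[2]>6: break
jaws.gripper_to(.05,f_grip=20); arm.wait(.3)
print(np.round(telemetry.current_ft_force(),1))
arm.move_straight([*H,.25],v=.1)
arm.move_to([.3,-.45,.3],quat(.257)); arm.wait(.3)
S=snap("side","f1");T=snap("top","f1t")
for n in("top","side"): print([([round(float(x),3) for x in d["point"]],round(d["conf"],2)) for d in cams.pinpoint(n,"paddle")])
s=8;outs=[]
for n,I,x0,y0 in(("side",S,290,95),("top",T,370,210)):
    c=cv2.resize(I[y0:y0+74,x0:x0+50,::-1],None,fx=s,fy=s,interpolation=cv2.INTER_CUBIC)
    P=box(.4504,-.3177,.257,.02,.03,.145);P[::2,2]=.085
    q=((proj(n,P)-[x0,y0]+.5)*s).astype(np.int32)
    for i in range(8):
        for j in range(i):
            if bin(i^j).count("1")==1: cv2.line(c,tuple(map(int,q[i])),tuple(map(int,q[j])),(255,0,255),1)
    outs.append(c)
cv2.imwrite("pics/f1c.png",np.hstack(outs)); print(reds("top",.02,True),telemetry.current_t())
```

```text
0.092 [-0.8  0.7  4.7]
0.091 [-4.1  2.3 16.6]
[ 0.7 -0.5  0.3]
[([0.448, -0.31, 0.011], 0.67)]
[]
[([0.7493, -0.1831], 67), ([0.5921, -0.0628], 47), ([0.5883, 0.0086], 51), ([0.4985, -0.0932], 48), ([0.4794, -0.0325], 46)] 72.0583
```

View pics/f1c.png

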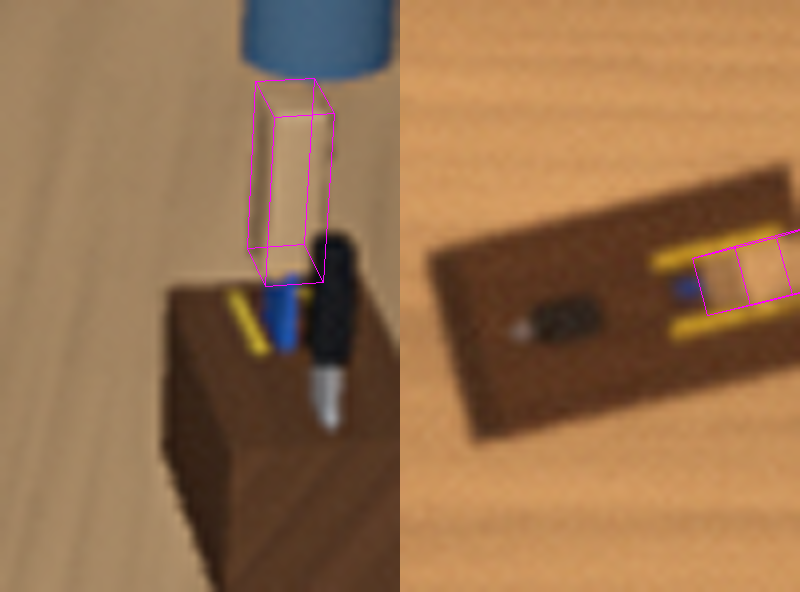

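View pics/f1t.png

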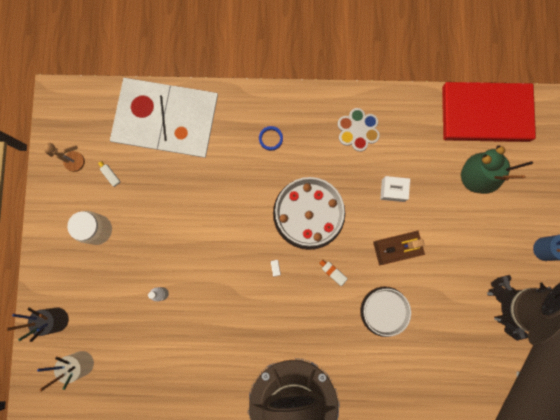

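The paddle stands upright in the slot, at (411,245) in the top view, and matches the fully-home model (end 15 mm above the table, floor contact felt). All nine beads are in the bowl, the tape, eraser and tube haven't moved, and the gripper is clear. I'm handing in.

```bash
python3 -c "
from workcell import arm
print(arm.sign_off())"
```

```text
the job is handed in; nothing more can be done
None
```

The job is done and handed in at about 72 s on the robot's clock; sign-off gives no verdict.

- **Red beads:** I put the four red beads on the desk into the large bowl. One was knocked about 2 cm aside partway through, so I located it again before picking it up.
- **Stirring:** I made 3.6 turns at 42 mm radius with the blade's end about 7 mm above the bowl floor. The force stayed under 2.2 N, and three natural beads moved about 26–30 mm.
- **Paddle:** I slid it into the block's empty slot until it touched the floor (16.6 N at the end), then let go. The last pictures match the fully-home, upright position, with the end about 50 mm below the mouth.
- **Last picture:** all nine beads are in the bowl, the tape, eraser and tube look unmoved, and the gripper is clear.

**Checks that disagreed:** the network put the paddle about 8 mm off my own measurement in the top view, and didn't find it in the side view. I went by the model overlay, which agreed in both views.

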